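Find the socket that fits and nip up the filter holder's cover nut

TASK

The steel filter holder has been loaded and its cover nut still needs the last part of a turn. The three sockets in the blue tray look alike: try them on the nut to find the one that fits (a small one stays on top of the nut, a large one drops over it but turns without taking the nut along), and stand every socket that does not fit back in a free pocket of the tray. With the fitting socket pushed fully down over the nut, turn the nut clockwise to its firm stop and finish there, still gripping the socket upright on the nut; do not knock over or push away the glassware round about.

Things in the scene. Friction and masses are not known exactly. Their poses are not given: they have to be found in the camera images.
- filter_holder: stainless-steel pressure filter holder, fixed to the bench: two clamped round plates 116 mm across on three short legs; brass hose barb on its left side (own +y, reaching 81 mm out), small black vent valve on the cover (own +x, 47 mm out, top 80 mm above the bench). Origin under its centre on the bench, z up.
- nut_seat (a point): centre of the flat boss under the cover nut, 76 mm above the bench: a seated socket's lower end rests here. Fixed to the holder. A round guard collar (inner diameter 57 mm, outer 66 mm) stands round it, its rim 11 mm above this point. The tie rod (16 mm diameter, tapered end) stands up through the nut to 17 mm above this point.
- nut_top (a point): centre of the top face of the brass cover nut, 11 mm above nut_seat; turns with the nut. Nut: hexagon 24 mm across flats, 11 mm high, top edges bevelled; its corners lie along this frame's +-x and every 60 deg, flats face +-y and every 60 deg.
- cover_nut (a joint): nut angle in rad, grows as it tightens (clockwise from above). Starts at 0 to 0.5; firm stop at 1.05, where the yellow marks on nut and collar meet. Needs about 0.12 N m, stays where left, does not rise or sink. Bores: one socket fits with 0.7 mm play a side and 6 deg each way; one is 1.5 mm a side too small; one, 4 mm a side too large, slips round.
- socket_tray: blue sheet-steel tray with black foam, 126 x 245 x 22 mm, fixed. Origin under its centre, long side along own y. Three round pockets 49 mm across, at own x = -20 mm and y = -70, 0, +70 mm, pocket floor 8 mm above the bench, rim 22 mm. A steel T-bar lies in the far side (own x = +41 mm, up to 34 mm high). Each pocket holds one socket at the start, hex bore down.
- socket_a: steel socket; all three look alike, size unmarked. Origin: centre of the lower (bore) end, z up. 60 mm tall, 0.14-0.28 kg. Lowest 29 mm: round skirt 43 mm across with a hex bore open below, 28 mm deep (0.8 mm wider in the lowest 2 mm). From 33 to 60 mm up: solid hexagon 26 mm across flats, for gripping. Both hexagons have corners along own +-x (and every 60 deg), flats facing +-y.
- socket_b: steel socket; all three look alike, size unmarked. Origin: centre of the lower (bore) end, z up. 60 mm tall, 0.14-0.28 kg. Lowest 29 mm: round skirt 43 mm across with a hex bore open below, 28 mm deep (0.8 mm wider in the lowest 2 mm). From 33 to 60 mm up: solid hexagon 26 mm across flats, for gripping. Both hexagons have corners along own +-x (and every 60 deg), flats facing +-y.
- socket_c: steel socket; all three look alike, size unmarked. Origin: centre of the lower (bore) end, z up. 60 mm tall, 0.14-0.28 kg. Lowest 29 mm: round skirt 43 mm across with a hex bore open below, 28 mm deep (0.8 mm wider in the lowest 2 mm). From 33 to 60 mm up: solid hexagon 26 mm across flats, for gripping. Both hexagons have corners along own +-x (and every 60 deg), flats facing +-y.
- conical_flask: glass conical flask, 72 mm across, 115 mm tall, origin under its centre; bystander
- vial: small white-capped vial, 27 mm across, 51 mm tall, origin under its centre; bystander
- vial_3: small red-capped vial, 27 mm across, 51 mm tall, origin under its centre; bystander
- petri_dish_1: two stacked petri dishes, 90 mm across, 31 mm tall, origin under the centre; bystander
- funnel: white plastic funnel standing on its rim, 77 mm across, 75 mm tall, origin under the centre; bystander
There are look-alikes about, which are no part of the job. Leave any orange or purple look-alike of the socket_c alone.

How it is judged:
By the outcome, as a careful person would: the job done as asked, in the order asked, and still so for the second after the job is handed in, while the arm keeps its last pose, push and grip.
It also fails if it takes over 72 s, if anything falls off the work surface, if the arm or the gripper's body presses on something with over 40 N, if the wrist force passes 120 N, or if a joint passes its speed limit or range.

ROBOT

A 7-joint arm with a two-finger parallel gripper is mounted at the origin on a cart in front of the work surface, level with it; the furniture and walls round the work are solid. World frame = base frame: x ahead of the robot, y to its left, z up, the work surface at z = 0. Lengths are in m, angles in rad, forces in N, time in s.
With the tool pointing down it reaches from about 0.425 to 0.925 m from the base axis. Payload 6.8 kg.
Tool frame: the origin (TCP) lies where the fingers leave the gripper's body, on its centre line; the fingertips stand 73 mm ahead of it and the grasp point (between the pads) lies 54 mm ahead of it; z points along the fingers, y is the line along which they close (so a half turn about z gives the same grasp; the last joint's range is limited). The gripper opens to 85 mm and grips with 20 to 120 N. Pads are 22 mm wide; open, the fingers measure 114 mm over their backs; the gripper's body (76 mm by 85 mm) begins 54 mm behind the grasp point. The pads swing forward as they close: fully open they stand 13 mm farther back than shut.
Start: joints at [-1.424, 0.477, 0.022, 1.555, -0.011, 1.109, -0.083], TCP at [0.17, 0.653, 0.304] pointing down, gripper open.
Joint ranges: [-2.96, 2.96], [-0.34, 2.1], [-1.41, 1.46], [0.24, 2.44], [-1.37, 4.51], [0.17, 1.92], [-2.96, 2.96]. Speed limits (rad/s): [2.39, 2.39, 3.14, 3.14, 3.14, 3.14, 3.14].

INTERFACE

Orientations are given as a rotation vector (axis times angle).
In Python, from bench import r, grab_frame, camera_info gives the robot as it stands.
- The arm moves only by the shell command python3 -m pendant 'ROWS' [OPENING] [FORCE]. ROWS is 1 to 5 rows, parted by semicolons, with the numbers parted by spaces; each row has 6 numbers: dx, dy, dz in parts of the range, where 1.0 means 0.3 m, then a rotation vector rx, ry, rz in fractions of the full range, 1 being 4 rad; each row is the pose to reach, as a shift and turn from the pose commanded when the command began, along the tool's axes at that moment; what a row does not reach only later rows make up. A row lasts 1/10 s, in which the tool goes at most 0.05 m and 0.15 rad, less where a joint would pass 70% of its speed; a pose out of reach is approached as far as the arm can. OPENING is the finger opening in m, set as the command begins (- or left out keeps the last). The fingers move at their own pace and stop on an object; FORCE is the grip in N (left out, the last holds). Time passes only in rows, so rows that do not move let the fingers close. It prints the time, the measured TCP pose, the force, the opening and the grip force at its end. Shift and turn numbers lie between -1 and 1, and a call with a number outside is refused. Input that does not fit is refused with a message, and nothing moves.
- r.get_obs(): the state, without advancing time (a new reading comes with each control period).
- grab_frame(name): name is "scene" or "top"; returns (picture, depth): 480x640x3 uint8, blue, green, red; 480x640 float32, m along the optical axis (not along the pixel's ray), 0 where there is no reading.
- camera_info(name): a dict with "camera_matrix" (3x3 intrinsics, pixels), "R" (3x3) and "t" (3): a world point X has camera coordinates R X + t. Camera axes: x right, y down, z forward; pixel columns grow to the right and rows downward; lengths in m; the calibration is good to about 2 mm. A picture is of the moment at which its call begins. camera_info takes no time and is no camera call.
- r.hand_in(): hands the job in; it is judged then, once.
The state is a dict: "clock": time; "joints": joint angles; "qvel": joint speeds; "tau": joint torques, N m; "tcp_pos": TCP position; "orientation": TCP orientation; "contact_force": force on the tool from outside, world axes, zero at the start; "moment": the same for the moment, N m; "grip_width": finger opening in m; "gripper_force": force on a finger pad.
Only numpy, scipy, OpenCV 4.12 (cv2) and the standard library are available. Lean on these libraries where they do the work, as an engineer would, in place of code of your own. Each camera call takes 0.05 s, during which the arm holds its last target. There are 200 camera calls.

## Working session

There is one attempt and no reset: what is moved stays moved. The work goes in short steps, Python scripts to look and compute and a shell command to move; the robot and the scene stay as the last step left them, time stands still between calls to the robot, and variables do not carry over. Pictures are saved under pics/ and viewed, at most 10 in all, crops included, and the job is handed in when it is done.

```bash
mkdir -p pics; ls; python3 - <<'E'
from bench import r, grab_frame, camera_info
import cv2, numpy as np
for n in("scene","top"):
    p,d=grab_frame(n); cv2.imwrite(f"pics/{n}0.png",p); np.save(f"pics/{n}0.npy",d)
    c=camera_info(n); print(n,c)
print(r.get_obs())
E
```

```text
pics
scene {'camera_matrix': array([[455.86543519,   0.        , 315.16747283],
       [  0.        , 455.86543519, 240.73941324],
       [  0.        ,   0.        ,   1.        ]]), 'R': array([[-0.77303355, -0.63436436, -0.0009891 ],
       [-0.36042438,  0.44049354, -0.8222285 ],
       [ 0.52202815, -0.63525372, -0.56915667]]), 't': array([0.32808137, 0.28266569, 0.68424202])}
top {'camera_matrix': array([[478.98159537,   0.        , 313.10147045],
       [  0.        , 478.98159537, 238.18722799],
       [  0.        ,   0.        ,   1.        ]]), 'R': array([[ 0.02676078, -0.99962881, -0.00510874],
       [-0.98889724, -0.02572551, -0.14635728],
       [ 0.14617152,  0.00896865, -0.98921861]]), 't': array([-0.09581838,  0.50756273,  1.20899762])}
{'clock': 0.1, 'joints': array([-1.42408759,  0.47778352,  0.02234633,  1.55636529, -0.01149301,
        1.10929036, -0.08309463]), 'qvel': array([ 5.92430609e-04, -1.19591614e-03, -2.19860601e-04, -1.58177591e-03,
        2.56201804e-04, -8.71440771e-04,  5.32210217e-05]), 'tau': array([ 5.09749982e-03, -5.97761285e+01,  1.61427587e+00, -2.81954563e+01,
        1.29433358e-02,  5.01236980e-03, -2.21263997e-05]), 'tcp_pos': array([0.17004166, 0.65279914, 0.30297322]), 'orientation': array([-3.99120819e-01, -3.11605127e+00,  2.69572211e-03]), 'contact_force': array([ 0.70666486, -0.2846797 , -0.41503478]), 'moment': array([ 0.00844845,  0.00544447, -0.00337438]), 'gripper_force': 0.0, 'grip_width': 0.08514810699552075}
```

View pics/top0.png

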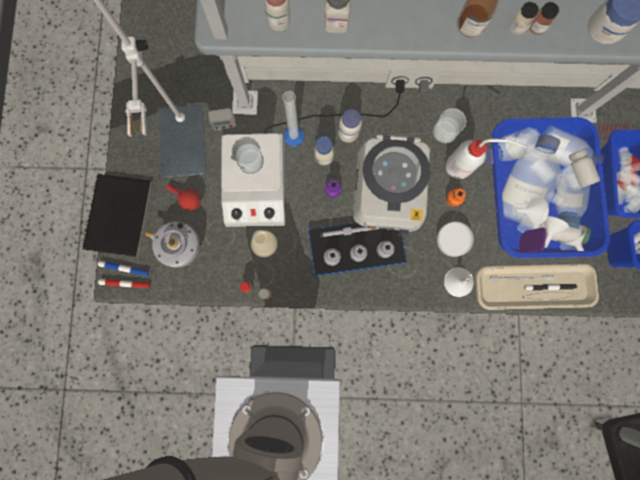

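View pics/scene0.png

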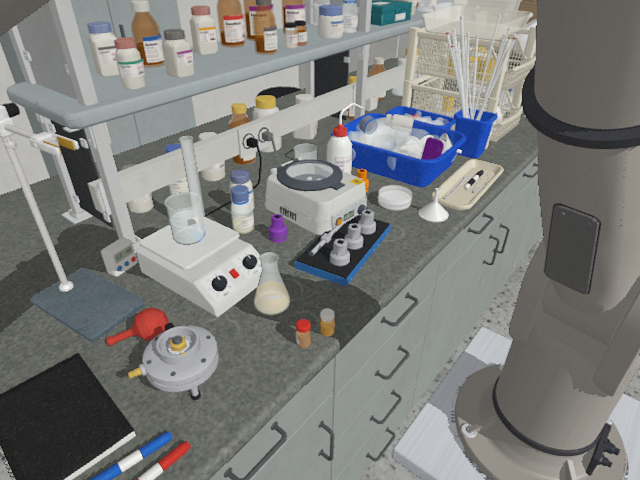

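```bash
cat > h.py <<'E'
from bench import r, grab_frame, camera_info
import cv2, numpy as np
from scipy.spatial.transform import Rotation as Ro
def px(n,X):
    c=camera_info(n);q=c["camera_matrix"]@(c["R"]@np.asarray(X,float)+c["t"]);return q[:2]/q[2]
def ray(n,uv,z):
    c=camera_info(n);d=c["R"].T@np.linalg.solve(c["camera_matrix"],[*uv,1.]);o=-c["R"].T@c["t"]
    return o+d*(z-o[2])/d[2]
def cloud(n,d):
    c=camera_info(n);v,u=np.mgrid[:480,:640];K=c["camera_matrix"]
    P=np.stack([(u-K[0,2])/K[0,0]*d,(v-K[1,2])/K[1,1]*d,d],-1)
    return (P-c["t"])@c["R"]
def loc(X):  # world point -> shift from tool in tool axes
    o=r.get_obs();R=Ro.from_rotvec(o["orientation"]);return R.inv().apply(np.asarray(X)-o["tcp_pos"])
def lift(n,X,s,w,N):  # rectified horizontal plane view: s m/px
    pass
def plan(img,n,c,half,z,N):
    # orthophoto of the plane at height z: right = -y, up = +x
    g=np.linspace(-half,half,N);uu,vv=np.meshgrid(g,g)
    W=np.stack([c[0]-vv,c[1]-uu,np.full_like(uu,z)],-1)
    i=camera_info(n);q=(W@i["R"].T+i["t"])@i["camera_matrix"].T
    m=(q[...,:2]/q[...,2:]).astype(np.float32)
    return cv2.remap(img,m[...,0],m[...,1],cv2.INTER_CUBIC)
E
python3 - <<'E'
from h import *
for n in("top","scene"):
    d=np.load(f"pics/{n}0.npy");P=cloud(n,d)
    for nm,uv in dict(s1=(332,257),s2=(358,252),s3=(386,249),nut=(174,243)).items():
        if n=="scene": uv=px("scene",G[nm])
        else:
            G=globals().setdefault("G",{}); G[nm]=ray("top",uv,.068 if nm!="nut" else .09)
        c=G[nm]
        near=np.hypot(P[...,0]-c[0],P[...,1]-c[1])
        zb=(.062,.074) if nm!="nut" else (.083,.0905)
        m=(near<(.022 if nm!="nut" else .045))&(P[...,2]>zb[0])&(P[...,2]<zb[1])&(d>0)
        pts=P[m]
        b=(pts.max(0)+pts.min(0))/2 if len(pts) else 0
        print(n,nm,G[nm].round(4),m.sum(),pts.mean(0).round(4),"mid",np.round(b,4),"ext",np.ptp(pts,0).round(4))
top=cv2.imread("pics/top0.png");sc=cv2.imread("pics/scene0.png")
row1=[plan(sc,"scene",G[k],.04,.087 if k=="nut" else .068,290) for k in("nut","s3")]
row2=[plan(top,"top",G[k],.04,.087 if k=="nut" else .068,290) for k in("nut","s3")]
cv2.imwrite("pics/c1.png",np.vstack([np.hstack(row1),np.hstack(row2)]))
hsv=cv2.cvtColor(top,cv2.COLOR_BGR2HSV)
m=np.zeros((480,640),np.uint8);m[205:285,290:420]=cv2.inRange(hsv,(95,80,40),(130,255,255))[205:285,290:420]
ys,xs=np.nonzero(m);W=np.array([ray("top",p,.022)[:2] for p in zip(xs,ys)],np.float32)
print("tray",cv2.minAreaRect(W))
E
```

```text
top s1 [ 0.4587 -0.1316  0.068 ] 91 [ 0.4634 -0.1328  0.0681] mid [ 0.464  -0.1339  0.068 ] ext [0.026  0.0252 0.0115]
top s2 [ 0.4731 -0.1969  0.068 ] 91 [ 0.4754 -0.2018  0.0678] mid [ 0.4751 -0.202   0.0677] ext [0.0281 0.0255 0.0111]
top s3 [ 0.4825 -0.2675  0.068 ] 91 [ 0.4869 -0.2713  0.0684] mid [ 0.4878 -0.2714  0.0679] ext [0.0261 0.0287 0.0111]
top nut [0.481 0.263 0.09 ] 189 [0.4817 0.2679 0.0866] mid [0.4825 0.268  0.0868] ext [0.0638 0.0642 0.0074]
scene s1 [ 0.4587 -0.1316  0.068 ] 101 [ 0.4615 -0.1293  0.0673] mid [ 0.462  -0.1305  0.0663] ext [0.0283 0.0289 0.0081]
scene s2 [ 0.4731 -0.1969  0.068 ] 88 [ 0.474  -0.1983  0.067 ] mid [ 0.4747 -0.2014  0.0659] ext [0.0275 0.0303 0.0078]
scene s3 [ 0.4825 -0.2675  0.068 ] 80 [ 0.4854 -0.2685  0.0669] mid [ 0.4857 -0.2709  0.0662] ext [0.0267 0.0289 0.0083]
scene nut [0.481 0.263 0.09 ] 495 [0.4801 0.2714 0.0862] mid [0.4826 0.2697 0.0867] ext [0.0664 0.0662 0.0074]
tray ((0.4959384799003601, -0.19679462909698486), (0.12736517190933228, 0.24605703353881836), 9.637301445007324)
```

View pics/c1.png

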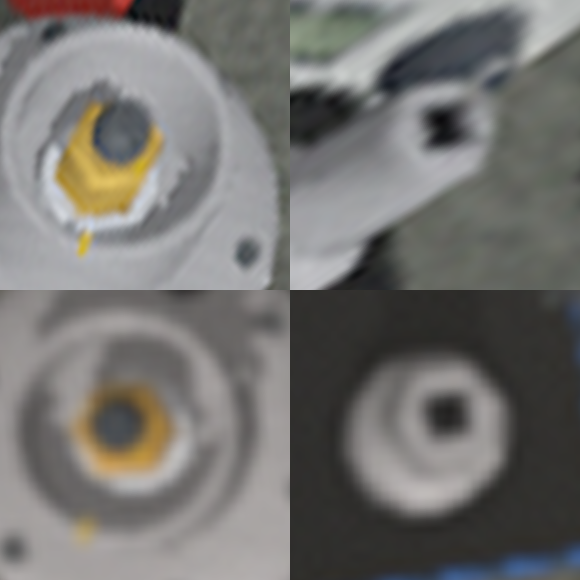

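```bash
cat > fit.py <<'E'
from h import *
from scipy.optimize import minimize
I={n:cv2.imread(f"pics/{n}0.png") for n in("top","scene")}
def hexp(c,th,af,z):
    a=th+np.arange(6)*np.pi/3;R=af/np.sqrt(3)
    return np.stack([c[0]+R*np.cos(a),c[1]+R*np.sin(a),np.full(6,z)],-1)
def circ(c,rad,z):
    a=np.linspace(0,6.28,40);return np.stack([c[0]+rad*np.cos(a),c[1]+rad*np.sin(a),np.full(40,z)],-1)
def hull(n,W,o,S=8):
    q=np.array([px(n,w) for w in W]);q=((q-o+.5)*S).astype(np.float32)
    m=np.zeros((60*S,60*S),np.uint8);cv2.fillConvexPoly(m,cv2.convexHull(np.round(q).astype(np.int32)).reshape(-1,2),255);return m
def avg(m,S=8): return cv2.resize(m,(60,60),interpolation=cv2.INTER_AREA)/255.
E
python3 - <<'E'
from fit import *
# nut
T={}
c0=np.array([.4825,.2688])
for n in I:
    o=np.round(px(n,[*c0,.085]))-30;u,v=o.astype(int)
    h=cv2.cvtColor(I[n][v:v+60,u:u+60],cv2.COLOR_BGR2HSV)
    T[n]=(o,((h[...,0]>12)&(h[...,0]<32)&(h[...,1]>90)).astype(float)); 
    mm=np.zeros((60,60));mm[15:45,15:45]=T[n][1][15:45,15:45];T[n]=(o,mm);print(n,mm.sum())
def cost(c,th,ns,off=(0,0)):
    e=0
    for n in ns:
        o,t=T[n]
        m=hull(n,np.vstack([hexp(c,th,.024,.076),hexp(c,th,.024,.085),hexp(c,th,.0225,.087)]),o)
        rod=hull(n,np.vstack([circ(c,.008,.087),circ(c,.0075,.090),circ(c,.006,.093)]),o)
        m[rod>0]=0;e+=((avg(m)-t)**2).sum()
    return e
for ns in(["top"],["scene"]):
    best=min((cost(c0+[dx,dy],np.radians(a),ns),dx,dy,a) for dx in np.arange(-.004,.0041,.001) for dy in np.arange(-.004,.0041,.001) for a in range(0,60,6))
    b2=sorted((round(cost(c0+[best[1],best[2]],np.radians(a),ns),1),a) for a in range(0,60,3))[:6]
    print(ns,best,b2)
# collar circle by depth, both cams
for n in I:
    P=cloud(n,np.load(f"pics/{n}0.npy"));q=P[(np.hypot(P[...,0]-c0[0],P[...,1]-c0[1])<.04)&(np.abs(P[...,2]-.087)<.003)]
    q=q[np.hypot(*(q[:,:2]-c0).T)>.024]
    A=np.c_[2*q[:,:2],np.ones(len(q))];s=np.linalg.lstsq(A,(q[:,:2]**2).sum(1),rcond=None)[0]
    print(n,"collar",s[:2],"rad",np.sqrt(s[2]+s[:2]@s[:2]),len(q))
# sockets: depth-based upper hex (height test) using mask of points z>.055 from scene/top
for k,c in dict(s1=(.463,-.132),s2=(.475,-.2015),s3=(.487,-.271)).items():
    for n in I:
        d=np.load(f"pics/{n}0.npy");P=cloud(n,d);c=np.array(c)
        o=np.round(px(n,[*c,.06]))-30;u,v=o.astype(int);Q=P[v:v+60,u:u+60]
        t=((np.hypot(Q[...,0]-c[0],Q[...,1]-c[1])<.022)&(Q[...,2]>.050)).astype(float)
        def cs(x,a): return ((avg(hull(n,np.vstack([hexp(x,a,.026,.05),hexp(x,a,.026,.068)]),o))-t)**2).sum()
        b=min((cs(c+[dx,dy],np.radians(a)),dx,dy,a) for dx in np.arange(-.004,.0041,.001) for dy in np.arange(-.004,.0041,.001) for a in range(0,60,6))
        print(k,n,t.sum(),(c+[b[1],b[2]]).round(4),b[0],sorted((round(cs(c+[b[1],b[2]],np.radians(a)),1),a) for a in range(0,60,4))[:5])
print(Ro.from_rotvec(r.get_obs()["orientation"]).as_matrix().round(3))
E
```

```text
top 53.0
scene 140.0Traceback (most recent call last):
  File "<stdin>", line 19, in <module>
  File "<stdin>", line 19, in <genexpr>
  File "<stdin>", line 15, in cost
  File "fit.py", line 10, in hull
    q=np.array([px(n,w) for w in W]);q=((q-o+.5)*S).astype(np.float32)
                ~~^^^^^
  File "h.py", line 5, in px
    c=camera_info(n);q=c["camera_matrix"]@(c["R"]@np.asarray(X,float)+c["t"]);return q[:2]/q[2]
ValueError: time passes only in moves, steps and waits
```

```bash
sed -i 's/^from bench import r, grab_frame, camera_info/from bench import r, grab_frame, camera_info as _ci\nfrom functools import lru_cache\ncamera_info=lru_cache(None)(_ci)/' h.py
cat > fit2.py <<'E'
from fit import *
# nut
T={}
c0=np.array([.4825,.2688])
for n in I:
    o=np.round(px(n,[*c0,.085]))-30;u,v=o.astype(int)
    h=cv2.cvtColor(I[n][v:v+60,u:u+60],cv2.COLOR_BGR2HSV)
    m=((h[...,0]>12)&(h[...,0]<32)&(h[...,1]>90)).astype(float)
    mm=np.zeros((60,60));mm[15:45,15:45]=m[15:45,15:45];T[n]=(o,mm)
def cost(c,th,ns):
    e=0
    for n in ns:
        o,t=T[n]
        m=hull(n,np.vstack([hexp(c,th,.024,.076),hexp(c,th,.024,.085),hexp(c,th,.0225,.087)]),o)
        rod=hull(n,np.vstack([circ(c,.008,.087),circ(c,.0075,.090),circ(c,.006,.093)]),o)
        m[rod>0]=0;e+=((avg(m)-t)**2).sum()
    return e
for ns in(["top"],["scene"]):
    best=min((cost(c0+[dx,dy],np.radians(a),ns),dx,dy,a) for dx in np.arange(-.004,.0041,.001) for dy in np.arange(-.004,.0041,.001) for a in range(0,60,6))
    print(ns,best,sorted((round(cost(c0+[best[1],best[2]],np.radians(a),ns),1),a) for a in range(0,60,3))[:6])
for n in I:
    P=cloud(n,np.load(f"pics/{n}0.npy"));q=P[(np.hypot(P[...,0]-c0[0],P[...,1]-c0[1])<.04)&(np.abs(P[...,2]-.087)<.003)]
    q=q[np.hypot(*(q[:,:2]-c0).T)>.024]
    A=np.c_[2*q[:,:2],np.ones(len(q))];s=np.linalg.lstsq(A,(q[:,:2]**2).sum(1),rcond=None)[0]
    print(n,"collar",s[:2],"rad",np.sqrt(s[2]+s[:2]@s[:2]),len(q))
for k,c in dict(s1=(.463,-.132),s2=(.475,-.2015),s3=(.487,-.271)).items():
    for n in I:
        d=np.load(f"pics/{n}0.npy");P=cloud(n,d);c=np.array(c)
        o=np.round(px(n,[*c,.06]))-30;u,v=o.astype(int);Q=P[v:v+60,u:u+60]
        t=((np.hypot(Q[...,0]-c[0],Q[...,1]-c[1])<.022)&(Q[...,2]>.050)).astype(float)
        def cs(x,a): return ((avg(hull(n,np.vstack([hexp(x,a,.026,.05),hexp(x,a,.026,.068)]),o))-t)**2).sum()
        b=min((cs(c+[dx,dy],np.radians(a)),dx,dy,a) for dx in np.arange(-.004,.0041,.001) for dy in np.arange(-.004,.0041,.001) for a in range(0,60,6))
        print(k,n,t.sum(),(c+[b[1],b[2]]).round(4),round(b[0],1),sorted((round(cs(c+[b[1],b[2]],np.radians(a)),1),a) for a in range(0,60,4))[:5])
print(Ro.from_rotvec(r.get_obs()["orientation"]).as_matrix().round(3))
E
timeout 300 python3 fit2.py
```

```text
['top'] (np.float64(17.76638216070742), np.float64(0.001), np.float64(0.002), 36) [(np.float64(16.8), 45), (np.float64(17.5), 39), (np.float64(17.8), 36), (np.float64(17.9), 42), (np.float64(17.9), 48), (np.float64(17.9), 51)]
['scene'] (np.float64(22.631495578623607), np.float64(0.001), np.float64(0.001), 30) [(np.float64(21.0), 33), (np.float64(22.6), 30), (np.float64(22.9), 36), (np.float64(24.3), 39), (np.float64(24.6), 27), (np.float64(25.8), 42)]
top collar [0.48235339 0.2685477 ] rad 0.030718142555313105 112
scene collar [0.48181012 0.27031746] rad 0.030612327910207317 336
s1 top 97.0 [ 0.464 -0.133] 3.6 [(np.float64(3.6), 44), (np.float64(3.6), 48), (np.float64(4.4), 52), (np.float64(5.0), 40), (np.float64(5.9), 56)]
s1 scene 163.0 [ 0.463 -0.132] 7.0 [(np.float64(7.0), 48), (np.float64(7.3), 52), (np.float64(8.2), 44), (np.float64(8.4), 56), (np.float64(9.5), 40)]
s2 top 100.0 [ 0.476  -0.2015] 6.1 [(np.float64(5.6), 56), (np.float64(6.1), 52), (np.float64(6.3), 0), (np.float64(7.2), 48), (np.float64(7.6), 4)]
s2 scene 150.0 [ 0.476  -0.2005] 5.6 [(np.float64(5.7), 56), (np.float64(6.0), 52), (np.float64(7.0), 48), (np.float64(7.3), 0), (np.float64(8.3), 44)]
s3 top 104.0 [ 0.487 -0.272] 3.2 [(np.float64(3.4), 40), (np.float64(3.4), 44), (np.float64(4.0), 48), (np.float64(4.8), 36), (np.float64(5.1), 52)]
s3 scene 132.0 [ 0.488 -0.272] 7.1 [(np.float64(7.1), 48), (np.float64(7.2), 44), (np.float64(7.3), 40), (np.float64(7.7), 32), (np.float64(7.8), 36)]
[[-0.968  0.252 -0.   ]
 [ 0.252  0.968 -0.002]
 [-0.    -0.002 -1.   ]]
```

Units first: shifts go in shares of 0.3 m and turns go in shares of 4 rad. So -0.1885 m / 0.3 = -0.6283, -0.149 m / 0.3 = -0.4967.

```bash
python3 - <<'E'
from h import *
P=cloud("top",np.load("pics/top0.npy"))
for lo,hi in((.52,.54),(.54,.56),(.56,.6)):
    m=(P[...,0]>lo)&(P[...,0]<hi)&(P[...,1]<-.17)&(P[...,1]>-.34);print(lo,P[m][:,2].max())
E
python3 -m pendant '-0.1257 -0.0993 0 0 0 0;-0.2513 -0.1987 0 0 0 0;-0.377 -0.298 0 0 0 0;-0.5027 -0.3973 0 0 0 0;-0.6283 -0.4967 0 0 0 0' .055 60
python3 -m pendant '-0.1257 -0.0993 0 0 0 0;-0.2513 -0.1987 0 0 0 0;-0.377 -0.298 0 0 0 0;-0.5027 -0.3973 0 0 0 0;-0.6283 -0.4967 0 0 0 0'
python3 -m pendant '-0.0417 -0.1533 0 0 0 0;-0.0833 -0.3067 0 0 0 0;-0.125 -0.46 0 0 0 0;-0.1667 -0.6133 0 0 0 0;-0.2083 -0.7667 0 0 0 0'
python3 -m pendant '-0.0417 -0.1533 0 0 0 0;-0.0833 -0.3067 0 0 0 0;-0.125 -0.46 0 0 0 0;-0.1417 -0.53 0 0 0 -0.0125;-0.1417 -0.53 0 0 0 -0.0125'
python3 -c "
from h import *
print(loc([.4635,-.1325,.116]),r.get_obs()['joints'].round(2))"
```

```text
0.52 0.06237364518795053
0.54 0.10406355503407472
0.56 0.10915315381210831
clock: 0.6
tcp_pos: [0.3158, 0.4596, 0.3036]
orientation: [-0.399, -3.116, 0.001]
contact_force: [1.4, 0.4, -0.6]
grip_width: 0.0548
gripper_force: 0.0
clock: 1.1
tcp_pos: [0.4605, 0.268, 0.3038]
orientation: [-0.399, -3.116, 0.0]
contact_force: [0.9, 0.7, 0.1]
grip_width: 0.055
gripper_force: 0.0
clock: 1.6
tcp_pos: [0.4618, 0.0295, 0.3038]
orientation: [-0.399, -3.116, -0.0]
contact_force: [1.5, 0.2, 0.6]
grip_width: 0.0548
gripper_force: 0.0
clock: 2.1
tcp_pos: [0.4625, -0.1368, 0.3039]
orientation: [-0.33, -3.124, 0.002]
contact_force: [-0.7, 0.1, 0.7]
grip_width: 0.0554
gripper_force: 0.0
[-3.87260654e-05  4.62676724e-03  1.87857217e-01] [-0.28  0.16  0.49  2.03 -0.09  0.97  1.62]
```

Converted, 0.188 m / 0.3 = 0.6267, 0.16 m / 0.3 = 0.5333.

```bash

python3 -m pendant '0 0.015 0.1333 0 0 0;0 0.015 0.2667 0 0 0;0 0.015 0.4 0 0 0;0 0.015 0.5333 0 0 0;0 0.015 0.6267 0 0 0'
python3 -m pendant '0 0 0 0 0 0;0 0 0 0 0 0;0 0 0 0 0 0;0 0 0 0 0 0' .02 60
python3 -c "
from h import *
o=r.get_obs();print(o['contact_force'],o['moment'])"
```

```text
clock: 2.6
tcp_pos: [0.4634, -0.1269, 0.1133]
orientation: [-0.319, -3.122, -0.001]
contact_force: [-0.1, 0.4, 0.0]
grip_width: 0.0548
gripper_force: 0.0
clock: 3.0
tcp_pos: [0.4652, -0.1285, 0.1173]
orientation: [0.321, 3.123, 0.001]
contact_force: [-0.1, -0.0, -1.9]
grip_width: 0.0248
gripper_force: 60.3
[-8.23841712e-02 -1.73745206e-03 -1.91281049e+00] [ 0.01029971 -0.00889959 -0.01346279]
```

Converted, -0.185 m / 0.3 = -0.6167, -0.145 m / 0.3 = -0.4833.

```bash

python3 -m pendant '0 0 -0.0667 0 0 0;0 0 -0.2 0 0 0;0 0 -0.3333 0 0 0;0 0 -0.4833 0 0 0;0 0 -0.6167 0 0 0'
python3 -m pendant '0.025 0.15 0 0 0 0;0.05 0.3 0 0 0 0;0.0733 0.45 0 0 0 0;0.1 0.6 0 0 0 0;0.1233 0.75 0 0 0 0'
python3 -m pendant '0.0233 0.1467 0 0 0 0.02;0.0467 0.2933 0 0 0 0.04;0.07 0.44 0 0 0 0.0625;0.09 0.56 0 0 0 0.0625;0.09 0.56 0 0 0 0.0625'
python3 -m pendant '0 0 0.1 0 0 0;0 0 0.2 0 0 0;0 0 0.2333 0 0 0;0 0 0.2333 0 0 0;0 0 0.2333 0 0 0'
python3 - <<'E'
from h import *
o=r.get_obs();print(loc([.4825,.2695,.185]),o['joints'].round(2),o['contact_force'],o['moment'])
n="scene"
for n in("scene","top"):
    p,d=grab_frame(n);cv2.imwrite(f"pics/{n}1.png",p);np.save(f"pics/{n}1.npy",d)
    P=cloud(n,d);t=o['tcp_pos']
    m=(np.hypot(P[...,0]-t[0],P[...,1]-t[1])<.03)&(P[...,2]>t[2]-.112)&(P[...,2]<t[2]-.08)&(d>0);q=P[m]
    print(n,m.sum(),t,q.mean(0) if len(q) else 0,q.min(0),q.max(0))
p=cv2.imread("pics/scene1.png");u,v=px("scene",[.4825,.2695,.15]).astype(int)
cv2.imwrite("pics/c2.png",cv2.resize(p[v-75:v+75,u-100:u+100],None,fx=4,fy=4))
E
```

```text
clock: 3.5
tcp_pos: [0.464, -0.1288, 0.3039]
orientation: [0.322, 3.123, 0.001]
contact_force: [0.9, 1.2, -2.7]
grip_width: 0.0248
gripper_force: 60.3
clock: 4.0
tcp_pos: [0.4733, 0.1009, 0.3021]
orientation: [0.322, 3.123, 0.002]
contact_force: [0.6, 0.5, -2.1]
grip_width: 0.0249
gripper_force: 60.4
clock: 4.5
tcp_pos: [0.4802, 0.2757, 0.3018]
orientation: [0.695, 3.063, 0.006]
contact_force: [0.1, -0.4, -1.8]
grip_width: 0.0251
gripper_force: 60.5
clock: 5.0
tcp_pos: [0.4822, 0.2691, 0.2323]
orientation: [0.709, 3.059, 0.002]
contact_force: [-0.1, 1.2, -2.3]
grip_width: 0.0247
gripper_force: 60.3
[-7.73864402e-05  3.75372378e-04  4.72815936e-02] [-0.84  0.36  0.27  1.94 -0.13  0.85  0.61] [-0.14495536  1.1838324  -2.31990807] [-0.01639846 -0.08130318  0.02961692]
scene 409 [0.48219832 0.26914888 0.23228088] [0.46787807 0.27491654 0.13918325] [0.46005575 0.24716287 0.12367037] [0.4903553  0.28888742 0.15226263]
top 28 [0.48219832 0.26914888 0.23228088] [0.48409222 0.25405798 0.14162149] [0.46138528 0.24600451 0.12055446] [0.49927057 0.2745561  0.15226272]
```

View pics/c2.png

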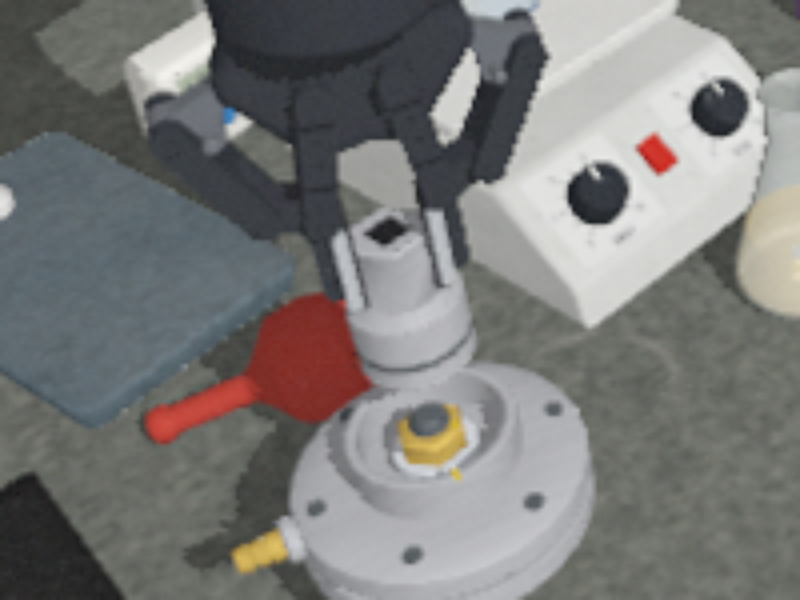

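```bash
cat > sk.py <<'E'
from h import *
from scipy.optimize import least_squares
def skirt(n,d,t,zb,lo=.004,hi=.026):
    P=cloud(n,d);q=P[(np.hypot(P[...,0]-t[0],P[...,1]-t[1])<.028)&(P[...,2]>zb+lo)&(P[...,2]<zb+hi)&(d>0)]
    s=least_squares(lambda c:np.hypot(q[:,0]-c[0],q[:,1]-c[1])-.0215,t[:2],loss="soft_l1",f_scale=.001)
    return s.x,len(q),np.sqrt((s.fun**2).mean())
E
python3 - <<'E'
from sk import *
t=r.get_obs()['tcp_pos'];zb=t[2]-.1093
for n in("scene","top"): print(n,skirt(n,np.load(f"pics/{n}1.npy"),t,zb))
n="scene"
for k,c in dict(nut=(.4825,.2695)).items():
    P=cloud(n,np.load("pics/scene1.npy"));q=P[(np.hypot(P[...,0]-c[0],P[...,1]-c[1])<.04)&(P[...,2]>.092)&(P[...,2]<.097)];print("rodtop",q.mean(0),len(q))
# collar inner/outer & plate rim circle via plate edge z .04-.07
q=P[(abs(np.hypot(P[...,0]-.4825,P[...,1]-.2695)-.033)<.003)&(P[...,2]<.0845)&(P[...,2]>.077)]
print(len(q),least_squares(lambda c:np.hypot(q[:,0]-c[0],q[:,1]-c[1])-.033,[.4825,.2695],loss="soft_l1",f_scale=.001).x)
E
```

```text
scene (array([0.48292687, 0.26686133]), 325, np.float64(0.0006986135309091325))
top (array([0.48298442, 0.26767074]), 19, np.float64(0.0003253566860726564))
rodtop [0.48150584 0.27082197 0.09296176] 34
156 [0.48316582 0.26949651]
```

Converted, 0.034 m / 0.3 = 0.1133, 0.002 m / 0.3 = 0.0067.

```bash

python3 -m pendant '0.0033 0.0067 0.0333 0 0 0;0.0033 0.0067 0.0667 0 0 0;0.0033 0.0067 0.09 0 0 0;0.0033 0.0067 0.1067 0 0 0;0.0033 0.0067 0.1133 0 0 0'
python3 -m pendant '0 0 0.0033 0 0 0;0 0 0.0067 0 0 0;0 0 0.01 0 0 0;0 0 0.0133 0 0 0;0 0 0.0133 0 0 0'
python3 -c "
from h import *
o=r.get_obs();print(o['tcp_pos'],o['contact_force'],o['moment'])"
```

```text
clock: 5.6
tcp_pos: [0.4812, 0.2711, 0.1959]
orientation: [-0.708, -3.06, 0.002]
contact_force: [-0.6, 0.3, -2.1]
grip_width: 0.0253
gripper_force: 60.3
clock: 6.1
tcp_pos: [0.4815, 0.2714, 0.1929]
orientation: [-0.708, -3.061, -0.0]
contact_force: [0.4, -0.3, -1.5]
grip_width: 0.025
gripper_force: 60.3
[0.48153964 0.27136963 0.19289335] [ 0.42872814 -0.25117062 -1.50163762] [ 0.01880211  0.01283262 -0.0270905 ]
```

Converted, 0.0075 m / 0.3 = 0.025, 0.006 m / 0.3 = 0.02.

```bash

python3 -m pendant '0 0 0.005 0 0 0;0 0 0.01 0 0 0;0 0 0.015 0 0 0;0 0 0.02 0 0 0;0 0 0.025 0 0 0'
python3 -c "
from h import *
o=r.get_obs();print(o['tcp_pos'],o['contact_force'],o['moment'])"
```

```text
clock: 6.6
tcp_pos: [0.4819, 0.2715, 0.1855]
orientation: [0.708, 3.06, 0.001]
contact_force: [1.2, 1.0, -1.3]
grip_width: 0.0247
gripper_force: 60.5
[0.48193793 0.2715194  0.18547719] [ 1.17316092  0.97389505 -1.30559185] [ 0.17409259 -0.38650728  0.00662444]
```

Converted, 0.001 m / 0.3 = 0.0033, 0.3 rad / 4 = 0.075.

```bash

python3 -m pendant '0 0 0.0033 0 0 0;0 0 0.0033 0 0 0.02;0 0 0.0033 0 0 0.04;0 0 0.0033 0 0 0.06;0 0 0.0033 0 0 0.075'
python3 -c "
from h import *
o=r.get_obs();print(o['tcp_pos'],o['contact_force'],o['moment'])"
python3 -m pendant '0 0 0 0 0 0.02;0 0 0 0 0 0.04;0 0 0 0 0 0.05'
python3 -c "
from h import *
o=r.get_obs();print(o['tcp_pos'],o['contact_force'],o['moment'])"
```

```text
clock: 7.1
tcp_pos: [0.4827, 0.2721, 0.1847]
orientation: [1.16, 2.917, 0.004]
contact_force: [4.2, 2.3, -3.5]
grip_width: 0.0248
gripper_force: 60.1
[0.48265773 0.27205715 0.18470756] [ 4.15602324  2.33677391 -3.4679298 ] [ 0.55682516 -1.12234491  0.17171477]
clock: 7.4
tcp_pos: [0.483, 0.2721, 0.1848]
orientation: [1.445, 2.786, 0.005]
contact_force: [5.3, 2.3, -5.0]
grip_width: 0.0249
gripper_force: 60.0
[0.4829606  0.272088   0.18475111] [ 5.30620357  2.33492166 -4.95725164] [ 0.5577301  -1.25752171  0.10637075]
```

Converted, 0.002 m / 0.3 = 0.0067, 0.001 m / 0.3 = 0.0033.

```bash
cat > s.py <<'E'
from h import *
o=r.get_obs();v=o['orientation'];print(o['tcp_pos'].round(4),"F",o['contact_force'].round(1),"M",o['moment'].round(2),"yaw",round((np.degrees(2*np.arctan2(v[1],v[0]))-90)%180,1),"j",o['joints'].round(2),flush=True)
E
python3 -m pendant '0 0 0.0033 0 0 0;0 0 0.0067 0 0 0;0 0 0.0067 0 0 0' >/dev/null; python3 s.py
python3 -m pendant '0 0 0 0 0 0.02;0 0 0 0 0 0.03;0 0 0 0 0 0.03'>/dev/null; python3 s.py
python3 -m pendant '0 0 0 0 0 0.02;0 0 0 0 0 0.03;0 0 0 0 0 0.03'>/dev/null; python3 s.py
```

```text
[0.483  0.272  0.1839] F [2.2 0.9 8.7] M [ 0.12 -0.67  0.04] yaw 35.3 j [-0.92  0.45  0.37  1.97 -0.23  0.76  0.21]
[0.4832 0.2721 0.1839] F [2.1 1.2 8.1] M [ 0.15 -0.84  0.09] yaw 28.4 j [-0.94  0.45  0.41  1.98 -0.25  0.76  0.11]
[0.4833 0.2721 0.1839] F [2.6 0.9 8.8] M [ 0.16 -0.96  0.06] yaw 21.5 j [-0.97  0.46  0.44  1.98 -0.27  0.76  0.01]
```

Converted, 0.12 rad / 4 = 0.03.

```bash

for i in 1; do python3 -m pendant '0 0 0 0 0 0.02;0 0 0 0 0 0.03;0 0 0 0 0 0.03'>/dev/null; python3 s.py
python3 -m pendant '0 0 0 0 0 0.02;0 0 0 0 0 0.03;0 0 0 0 0 0.03'>/dev/null; python3 s.py
python3 -m pendant '0 0 0 0 0 0.02;0 0 0 0 0 0.03;0 0 0 0 0 0.03'>/dev/null; python3 s.py; done
```

```text
[0.4835 0.272  0.1839] F [4.4 1.1 7.2] M [ 0.09 -1.    0.09] yaw 14.6 j [-0.99  0.46  0.47  1.98 -0.29  0.76 -0.09]
[0.4837 0.272  0.1839] F [3.9 1.4 6.2] M [ 0.13 -1.18  0.11] yaw 7.8 j [-1.01  0.47  0.5   1.98 -0.32  0.76 -0.19]
[0.4838 0.2719 0.1839] F [5.1 1.2 5.8] M [ 0.06 -1.39  0.18] yaw 0.9 j [-1.04  0.47  0.53  1.98 -0.34  0.77 -0.29]
```

Converted, 0.12 rad / 4 = 0.03.

```bash

python3 -m pendant '0 0 0 0 0 0.02;0 0 0 0 0 0.03;0 0 0 0 0 0.03'>/dev/null; python3 s.py
python3 -m pendant '0 0 0 0 0 0.02;0 0 0 0 0 0.03;0 0 0 0 0 0.03'>/dev/null; python3 s.py
```

```text
[0.484  0.2718 0.1839] F [ 5.4 -0.3  6.6] M [-0.08 -1.43  0.48] yaw 174.1 j [-1.06  0.48  0.56  1.98 -0.36  0.77 -0.39]
[0.4841 0.2717 0.184 ] F [ 6.6 -1.1  6.3] M [-0.28 -1.56  0.88] yaw 167.3 j [-1.08  0.49  0.59  1.98 -0.38  0.77 -0.49]
```

Converted, 0.0005 m / 0.3 = 0.0017, 0.03 rad / 4 = 0.0075.

```bash
python3 -m pendant '0 0 0.0017 0 0 0;0 0 0.0017 0 0 0.0075;0 0 0.0017 0 0 0.0075' >/dev/null; python3 s.py
python3 - <<'E'
from sk import *
o=r.get_obs();M=Ro.from_rotvec(o["orientation"]).as_matrix();print("tilt deg",np.degrees(np.arccos(-M[2,2])),o['gripper_force'],o['clock'])
p,d=grab_frame("scene");cv2.imwrite("pics/scene2.png",p)
for lo,hi in((.014,.02),(.02,.027)): print(skirt("scene",d,o['tcp_pos'],.076,lo,hi))
u,v=px("scene",[.4825,.2695,.13]).astype(int)
cv2.imwrite("pics/c3.png",cv2.resize(p[v-75:v+75,u-100:u+100],None,fx=4,fy=4))
E
```

```text
[0.484  0.2715 0.1838] F [ 4.7 -1.  11.2] M [-0.56 -1.04  1.06] yaw 165.6 j [-1.09  0.49  0.6   1.98 -0.39  0.78 -0.51]
tilt deg 0.3123861497169859 63.057294556929264 10.1
(array([0.48328367, 0.26921067]), 71, np.float64(0.0007845159566659436))
(array([0.48327977, 0.26931442]), 101, np.float64(0.0006514879179607557))
```

View pics/c3.png

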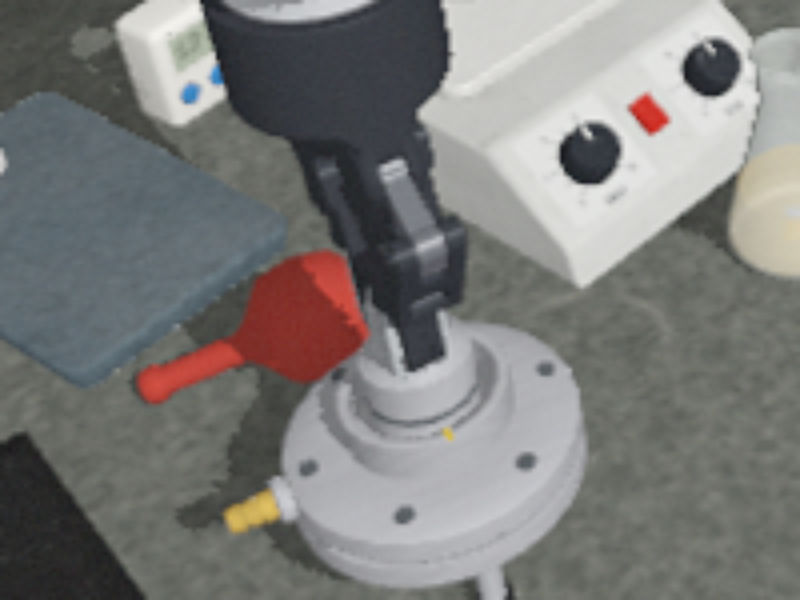

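The picture shows the socket upright and central in the collar, with the collar mark at (447,433) and the glassware not moved. The turning moment rose from about 0.1 to over 1 N m, so this socket fits and the nut is at its firm stop.

```bash
python3 -c "
from bench import r
print(r.hand_in())"
```

```text
the job is handed in; nothing more can be done
None
```

The first socket tried, the left one in the tray from above, fitted: it is fully down on the nut, which is turned clockwise to what the rise in torque (about 0.1 to over 1 N m) shows to be its firm stop, with the gripper still holding the socket upright, though I did not lift it to check the yellow marks; the other two sockets never left the tray, and the job was handed in just after 10 s.

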